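# Fit the burner head of a flame spectrometer into its socket

### The arm

A 6-joint arm with a two-finger parallel gripper is mounted at the origin on a cart in front of the work surface, level with it; the furniture and walls round the work are solid. World frame = base frame: x ahead of the robot, y to its left, z up, the work surface at z = 0. Lengths are in m, angles in rad, forces in N, time in s.
With the tool pointing down it reaches from about 0.375 to 0.975 m from the base axis. Payload 3.8 kg.
Tool frame: the origin (TCP) lies between the finger pads; the fingertips stand 22 mm ahead of it and the grasp point (between the pads) lies 3 mm ahead of it; z points along the fingers, y is the line along which they close (so a half turn about z gives the same grasp; the last joint's range is limited). The gripper opens to 88 mm and grips with 3 to 60 N. Pads are 18 mm wide; open, the fingers measure 123 mm over their backs; the gripper's body (75 mm by 187 mm) begins 45 mm behind the grasp point.
Start: joints at [1.084, 0.264, 1.604, -0, 1.274, -0.037], TCP at [0.293, 0.608, 0.261] pointing down, gripper open.
Joint ranges: [-2.63, 2.63], [-0.94, 2.18], [0.31, 2.57], [-1.31, 4.45], [0, 2.66], [-2.55, 2.55]. Speed limits (rad/s): [2.57, 2.57, 3.14, 3.14, 3.14, 3.14].

### API

Orientations are given as a unit quaternion [x, y, z, w].
In Python, from cell import observe, read_camera, close_job gives the robot as it stands.
- The arm moves only by the tool carry_out, never from a script. Its argument "rows" is one flat list of numbers, 6 for each row, row after row: the shift along the tool's x, y, z in m, then the turn, a rotation vector about the tool's x, y, z in rad. In form: [x, y, z, wx, wy, wz, x, y, z, wx, wy, wz, ...]. A call has 1 to 12 rows; each row shifts and turns the commanded pose from where the row before left it, along the tool's axes as they then stand; what a row does not reach is not made up. A row lasts 1/10 s, in which the tool goes at most 50 mm and 8.59 degrees, less where a joint would pass 70% of its speed; a pose out of reach is approached as far as the arm can. A call with a gripper value outside its range is refused whole. "grip" is the finger opening in m, from 0 to 0.0881, set as the call begins (left out, the last holds). The fingers move at their own pace and stop on an object; "squeeze" is the grip in N (left out, the last holds). Time passes only in rows, so rows that do not move let the fingers close. It gives the time, the measured TCP pose, the force, the opening and the grip force at its end, in the units of the state.
- observe(): the state, without advancing time (a new reading comes with each control period).
- read_camera(name): name is "side" or "top" or "wrist"; returns a dict with "color" (384x512x3 uint8, red, green, blue), "fx", "fy", "cx", "cy" (pixels), "rvec" (rotation vector, rad) and "tvec" (3), from world to camera coordinates, as OpenCV has them. Camera axes: x right, y down, z forward; pixel columns grow to the right and rows downward; lengths in m; the calibration is good to about 2 mm. A picture is of the moment at which its call begins. There is no depth.
- close_job(): hands the job in; it is judged then, once.
The state is a dict: "time": time; "joints": joint angles; "joint_velocities": joint speeds; "joint_torque": joint torques, N m; "tool_pos": TCP position; "orientation": TCP orientation; "ft_force": force on the tool from outside, world axes, zero at the start; "ft_torque": the same for the moment, N m; "opening": finger opening in m; "grasp_force": force on a finger pad.
Only numpy, scipy, OpenCV 4.12 (cv2) and the standard library are available. Lean on these libraries where they do the work, as an engineer would, in place of code of your own. Each camera call takes 0.05 s, during which the arm holds its last target. There are 200 camera calls.

### The job

Lift the T-shaped metal burner head out of its white storage stand, stand it upright on open bench and let go, because it must be taken again by the two short ends of its bar to fit between the shields of the grey socket mount. Then feel for the plain round hole in the mount with the stem, and press the head straight down until it is fully home, with its bar parallel to the two shields. Let go of it, and leave the things around where they are.

Things in the scene. Friction and masses are not known exactly. Their poses are not given: they have to be found in the camera images.
- burner_head: T-shaped metal burner head, about 0.25 kg, 78 mm high, starts upright in the stand. Origin: centre of the stem's flat foot, z up the stem. Stem 28 mm diameter, 36 mm long, no chamfer; collar 36 mm diameter, z 36 to 44 mm; bar z 44 to 78 mm, 60 mm long along x, 26 mm wide along y. In the stand it can be gripped only across the 26 mm. It stands by itself on its stem.
- head_shoulder (a point): centre of the burner head's shoulder (the collar's underside), on the stem's axis, 36 mm above its foot; it rests on the block of the mount when the head is fully home. Room to set the head down: the bench round x 0.455, y 0 is always clear. A tall instrument stands left of about y = 0.26, 0.3 m high and more, and a low black printer, 0.2 m high, right of y = -0.26
- socket_mount: fixed grey socket mount, block 120 mm (x) by 84 mm (y) by 50 mm high; origin: centre of its underside on the bench. Two upright shields on top, each 64 mm long along x, centred, 4 mm thick, inner faces at y = +24 and -24 mm, up to 105 mm above the bench. The bar must lie along x; fingers on its ends come down beyond the shields' ends. Pipe stub on the +x side, 28 mm long, under 32 mm high.
- socket_mouth (a point): centre of the mouth of the blind round hole, on top of the mount's block, 50 mm above the bench, axes as the mount's. Hole 29.5 mm diameter, sharp edge without chamfer, 40 mm deep, so the shoulder rests on the block before the foot reaches the bottom; the stem slides in freely once it is found
- storage_stand: fixed white storage stand, block 110 mm (x) by 70 mm (y) by 40 mm high; origin: centre of its underside. A loose well, 32 mm diameter, 30 mm deep, holds the head, bar along x, its foot 10 mm above the bench. Two upright cheeks, 6 mm thick, 46 mm wide, inner faces at x = +38 and -38 mm, 81 mm above the bench, keep fingers off the bar's ends.
- marker: bystander: black and white felt marker lying down, 138 mm long, 13 thick; origin at the centre of its underside; leave it in place
- white_bottle: bystander: small white screw-cap bottle, 37 mm across, 88 high; origin at the centre of its underside; leave it in place
- timer: bystander: white bench timer, 39x68x62 mm; origin at the centre of its underside; leave it in place
Not all that is in view belongs to the job. Leave any orange or pink look-alike of the burner_head alone.

How it is judged:
On the way, in this order (a step that is already met when the one before it is completed fails the run):
1. the burner head is lifted out of the storage stand (z of burner_head in the frame of storage_stand above 0.045 m), for 0.1 s.
2. the burner head stands upright on the bench, away from the stand, released (height (world z) of burner_head below 0.006 m and angle between burner_head's own z axis and vertical below 0.1 rad and horizontal distance between burner_head and storage_stand above 0.07 m and contact force between the fingers and burner_head below 0.1 N and linear speed of burner_head below 0.02 m/s), for 0.2 s.
At the end, for the whole second after the job is handed in: The burner head is in the mount's hole with its shoulder on the block (gap under 2 mm, centred within 3 mm, upright within 0.06 rad), its bar parallel to the shields within 0.2 rad, at rest and released (horizontal distance between head_shoulder and socket_mouth below 0.003 m and z of head_shoulder in the frame of socket_mouth below 0.002 m and angle between burner_head's own z axis and vertical below 0.06 rad and angle between the x axis of burner_head and the x axis of socket_mount, either way round below 0.2 rad and contact force between the fingers and burner_head below 0.1 N and linear speed of burner_head below 0.01 m/s); the robot touches nothing.
It fails at once if the marker, white bottle or timer is moved more than 30 mm (distance of any of marker, white_bottle, timer from where it was at the start of the episode above 0.03 m).
It also fails if it takes over 61 s, if anything falls off the work surface, if the arm or the gripper's body presses on something with over 40 N, if the wrist force passes 120 N, or if a joint passes its speed limit or range.

## Working session

There is one attempt and no reset: what is moved stays moved. The work goes in short steps, Python scripts to look and compute and a tool call to move; the robot and the scene stay as the last step left them, time stands still between calls to the robot, and variables do not carry over. Pictures are saved under pics/ and viewed, at most 10 in all, crops included, and the job is handed in when it is done.

Besides the shell and the picture viewer there is one more tool, called after "Request:" as name(argument=value, ...), one argument or row to a line, values as JSON. carry_out: Moves the arm, as the interface text tells. Its arguments: {"type":"object","properties":{"rows":{"type":"array","items":{"type":"number"}},"grip":{"type":"number"},"squeeze":{"type":"number"}},"required":["rows"]}

```bash
mkdir -p pics
cat > h.py <<'E'
import cv2, numpy as np
from cell import observe, read_camera, close_job
from scipy.spatial.transform import Rotation as R
def ray(c,u,v,z):
    M=cv2.Rodrigues(np.array(c["rvec"],float))[0]; t=np.array(c["tvec"],float)
    o=-M.T@t; d=M.T@np.array([(u-c["cx"])/c["fx"],(v-c["cy"])/c["fy"],1])
    return o+d*(z-o[2])/d[2]
def proj(c,p):
    K=np.array([[c["fx"],0,c["cx"]],[0,c["fy"],c["cy"]],[0,0,1]],float)
    return cv2.projectPoints(np.array(p,float).reshape(-1,1,3),np.array(c["rvec"],float),np.array(c["tvec"],float),K,None)[0].reshape(-1,2)
def save(c,n): cv2.imwrite("pics/"+n+".png",cv2.cvtColor(c["color"],cv2.COLOR_RGB2BGR))
E
python3 - <<'E'
from h import *
import pickle
a=read_camera("top");b=read_camera("side")
pickle.dump((a,b),open("s.pkl","wb"))
for c in (a,b):
    M=cv2.Rodrigues(np.array(c["rvec"],float))[0];print(-M.T@np.array(c["tvec"]),M.round(2).tolist(),c["fx"])
save(a,"top0")
save(b,"side0")
print(observe())
E
```

```text
[0.40717089 0.03628958 1.03999358] [[0.01, -1.0, -0.01], [-0.98, -0.01, -0.19], [0.19, 0.01, -0.98]] 449.65733265985904
[ 0.15507502 -0.71360453  0.52741192] [[0.86, -0.51, -0.01], [-0.24, -0.39, -0.89], [0.45, 0.77, -0.45]] 370.05955372099595
{'time': 0.1, 'joints': array([ 1.08408326e+00,  2.64676460e-01,  1.60521198e+00,  2.03417474e-05,
        1.27371297e+00, -3.68779517e-02]), 'joint_velocities': array([ 0.00030876, -0.0032199 , -0.00230944,  0.00025908, -0.00016805,
       -0.00085172]), 'joint_torque': array([-8.16466672e-04, -5.03624403e+01, -3.58070076e+01,  7.29983440e-02,
        2.33574706e-02, -1.24961076e-05]), 'tool_pos': array([0.29320763, 0.6073359 , 0.25952713]), 'orientation': array([ 2.23028798e-01,  9.74811339e-01, -9.67641460e-04, -2.69340021e-04]), 'ft_force': array([-0.5013649 ,  0.09399346,  0.76127087]), 'ft_torque': array([0.01870816, 0.06585969, 0.04765209]), 'grasp_force': 0.0, 'opening': 0.0879354860158129}
```

View pics/top0.png

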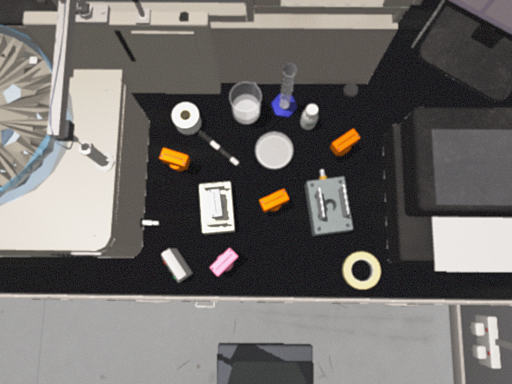

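View pics/side0.png

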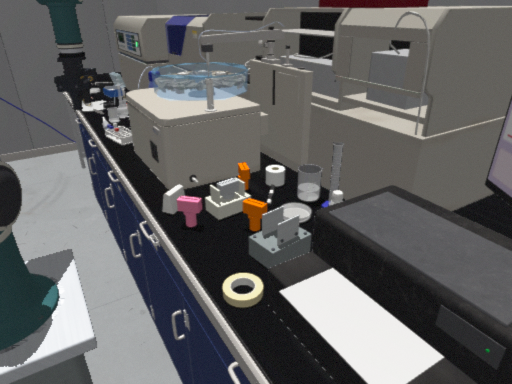

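The top view shows the white stand with the grey head at (217,207) and the mount at (329,206). Possible confusions are the orange T's at (175,160), (273,201) and (345,143), and the pink one at (224,262). I choose the grey metal one in the stand. The timer is at (176,265), the bottle at (311,115) and the marker at (219,148). I'll check with one close crop.

Run:
```python
from h import *
import pickle
a,b=pickle.load(open("s.pkl","rb"))
cr=lambda c,x,y,w,h:cv2.resize(c["color"][y:y+h,x:x+w],(400,300),interpolation=cv2.INTER_CUBIC)
im=np.vstack([np.hstack([cr(a,177,177,80,60),cr(a,289,177,80,60)]),np.hstack([cr(b,190,167,80,60),cr(b,240,205,80,60)])])
cv2.imwrite("pics/crop.png",im[:,:,::-1])
for n,x0,x1,y0,y1,f,z in (("stand",190,245,172,240,lambda g:g.min(2)>150,.04),("mount",296,362,170,242,lambda g:(g.max(2)>55),.05)):
    m=np.zeros(a["color"].shape[:2],np.uint8); m[y0:y1,x0:x1]=f(a["color"][y0:y1,x0:x1].astype(int))*255
    m=cv2.morphologyEx(m,cv2.MORPH_OPEN,np.ones((9,9)) if n=="mount" else np.ones((3,3)))
    k=max(cv2.findContours(m,0,2)[0],key=cv2.contourArea)
    box=cv2.boxPoints(cv2.minAreaRect(k)); w=np.array([ray(a,u,v,z)[:2] for u,v in box])
    print(n,box.round(1).tolist(),w.round(4).tolist(),w.mean(0),[np.linalg.norm(w[i]-w[i-1]).round(4) for i in range(4)])
```

```text
stand [[197.89999389648438, 183.5], [230.1999969482422, 181.10000610351562], [234.0, 230.39999389648438], [201.6999969482422, 232.89999389648438]] [[0.6216, 0.1712], [0.6282, 0.0976], [0.5157, 0.0867], [0.5093, 0.1587]] [0.56870874 0.12852927] [np.float64(0.113), np.float64(0.0738), np.float64(0.1131), np.float64(0.0723)]
mount [[302.79998779296875, 178.5], [344.6000061035156, 172.10000610351562], [353.6000061035156, 230.10000610351562], [311.70001220703125, 236.60000610351562]] [[0.6337, -0.0665], [0.6497, -0.1611], [0.5183, -0.1773], [0.503, -0.085]] [ 0.57618012 -0.12247221] [np.float64(0.1321), np.float64(0.0959), np.float64(0.1324), np.float64(0.0936)]
```

View pics/crop.png

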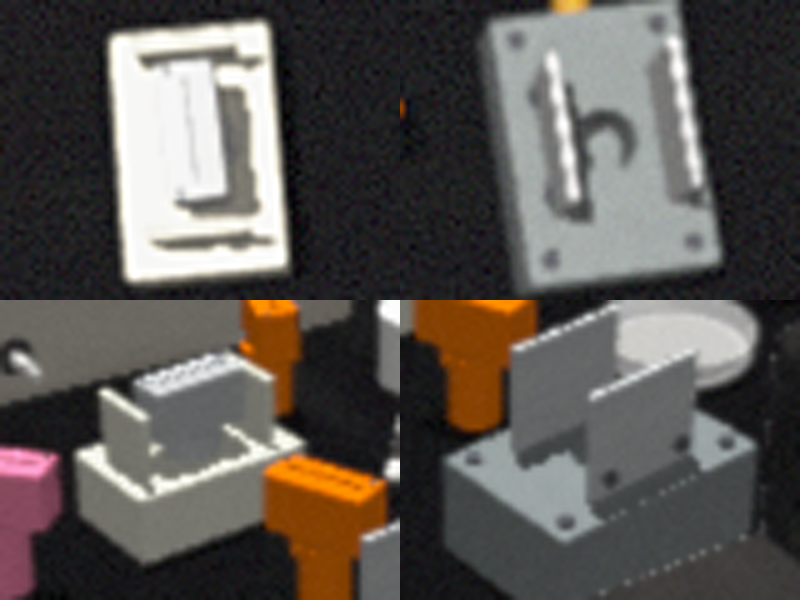

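The crop confirms it: grey T in the white stand, its bar top centred at about (215,203) in the top view. The mount's hole is visible between the shields at about (330,204). I'm moving off clear of the tall instrument.

Request:
carry_out(
  rows=[-0.0175, -0.0343, 0, 0, 0, 0, -0.0175, -0.0343, 0, 0, 0, 0, -0.0175, -0.0343, 0, 0, 0, 0, -0.0175, -0.0343, 0, 0, 0, 0, -0.0175, -0.0343, 0, 0, 0, 0, -0.0175, -0.0343, 0, 0, 0, 0, -0.0175, -0.0343, 0, 0, 0, 0, -0.0175, -0.0343, 0, 0, 0, 0],
  grip=0.07,
)

```text
time: 0.9
tool_pos: [0.2997, 0.2982, 0.2602]
orientation: [0.223, 0.975, -0.0, -0.0]
ft_force: [0.2, 0.1, -0.1]
opening: 0.07
grasp_force: 0.0
```

```bash
cat >> h.py <<'E'
def go(xyz,yaw=None):
    "print shift in tool axes to reach TCP xyz, then tilt-correcting + yaw turn (rotvec, tool axes)"
    s=observe(); q=R.from_quat(s["orientation"]); d=q.inv().apply(np.array(xyz)-s["tool_pos"])
    y=q.as_matrix()[:,1]; print("t",round(s["time"],2),"pos",s["tool_pos"].round(4),"yaw",np.arctan2(y[1],y[0]).round(4),"F",s["ft_force"].round(1),"op",round(s["opening"],4),"shift",d.round(4))
    if yaw is not None:
        c,n=np.cos(yaw),np.sin(yaw); T=R.from_matrix(np.array([[n,c,0],[-c,n,0],[0,0,-1.]]))
        print("turn",(q.inv()*T).as_rotvec().round(4),"shift after turn",T.inv().apply(np.array(xyz)-s["tool_pos"]).round(4))
E
python3 - <<'E'
from h import *
import pickle
a,b=pickle.load(open("s.pkl","rb"))
print(ray(a,215.5,203,.088), ray(a,331,204,.05), ray(a,145,255,.3))
go((.56,.1285,.2),1.675)
E
```

```text
[0.56900802 0.12527976 0.088     ] [ 0.57615988 -0.12885896  0.05      ] [0.445347   0.21847773 0.3       ]
t 0.9 pos [0.2997 0.2982 0.2602] yaw 1.1216 F [ 0.2  0.1 -0.1] op 0.07 shift [-0.3082 -0.0398  0.0602]Traceback (most recent call last):
  File "<stdin>", line 5, in <module>
  File "h.py", line 17, in go
    c,n=np.cos(yaw),np.sin(yaw); T=R.from_matrix(np.array([[n,c,0],[-c,n,0],[0,0,-1.]]))
                                   ~~~~~~~~~~~~~^^^^^^^^^^^^^^^^^^^^^^^^^^^^^^^^^^^^^^^^
  File "scipy/spatial/transform/_rotation.pyx", line 1143, in scipy.spatial.transform._rotation.Rotation.from_matrix
ValueError: Non-positive determinant (left-handed or null coordinate frame) in rotation matrix 0: [[ 0.99457571 -0.10401519  0.        ]
 [ 0.10401519  0.99457571  0.        ]
 [ 0.          0.         -1.        ]].
```

Request:
carry_out(
  rows=[-0.0324, -0.021, 0, 0, 0, 0, -0.0324, -0.021, 0, 0, 0, 0, -0.0324, -0.021, 0, 0, 0, 0, -0.0324, -0.021, 0, 0, 0, 0, -0.0324, -0.021, 0, 0, 0, 0, -0.0324, -0.021, 0, 0, 0, 0, 0, 0, 0, 0, 0, -0.1384, 0, 0, 0, 0, 0, -0.1384, 0, 0, 0, 0, 0, -0.1384, 0, 0, 0, 0, 0, -0.1384],
)

```text
time: 1.9
tool_pos: [0.4202, 0.1015, 0.2602]
orientation: [-0.054, 0.999, -0.0, -0.0]
ft_force: [-0.6, 0.6, -0.5]
opening: 0.0698
grasp_force: 0.0
```

```bash
sed -i 's/\[\[n,c,0\],\[-c,n,0\]/[[-n,c,0],[c,n,0]/' h.py
python3 - <<'E'
from h import *
go((.50,.12,.26),1.675)
c=read_camera("wrist"); save(c,"w1")
print(proj(c,[[.569,.1265,.088],[.576,-.126,.05]]))
import pickle; pickle.dump(c,open("w1.pkl","wb"))
E
```

```text
t 1.9 pos [0.4202 0.1015 0.2602] yaw 1.6796 F [-0.6  0.6 -0.5] op 0.0698 shift [-0.0813  0.0097  0.0001]
turn [-0.0001 -0.001   0.0046] shift after turn [-0.0813  0.0101  0.0002]
[[267.5247859  316.17916851]
 [ 39.45533166 278.31878843]]
```

View pics/w1.png

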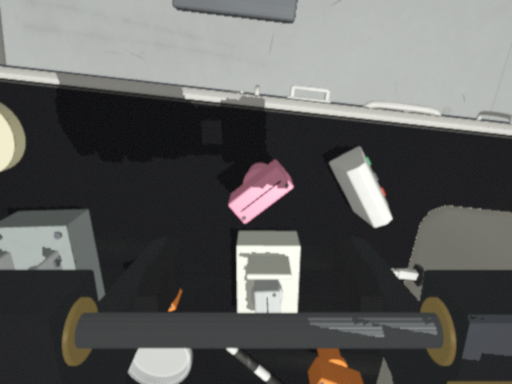

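The wrist view has the robot side at the top. The pink decoy is at (260,190), the timer at (360,187), and the stand at (268,270) partly behind the gripper. I'm moving forward to see the stand unobstructed.

Request:
carry_out(
  rows=[-0.041, 0.005, 0, 0, 0, 0, -0.041, 0.005, 0, 0, 0, 0, 0, 0, 0, 0, 0, 0],
)

```text
time: 2.25
tool_pos: [0.5043, 0.121, 0.2597]
orientation: [-0.051, 0.999, 0.0, 0.0]
ft_force: [-1.1, 0.1, 1.5]
opening: 0.0703
grasp_force: 0.0
```

Run:
```python
from h import *
c=read_camera("wrist"); save(c,"w2")
M=cv2.Rodrigues(np.array(c["rvec"],float))[0];print(-M.T@np.array(c["tvec"]),M.round(3).tolist())
import pickle; pickle.dump(c,open("w2.pkl","wb"))
go((.569,.1265,.25),1.675)
p=proj(c,[[.569,.1265,.088]]);print(p)
u,v=p[0].astype(int); im=cv2.resize(c["color"][v-75:v+75,u-100:u+100],(800,600),interpolation=cv2.INTER_CUBIC)
print(u-100,v-75); cv2.imwrite("pics/w2c.png",im[:,:,::-1])
```

```text
[0.42555498 0.11285192 0.3839798 ] [[-0.101, 0.995, -0.0], [0.947, 0.096, 0.306], [0.304, 0.03, -0.952]]
t 2.3 pos [0.5021 0.1206 0.2596] yaw 1.6726 F [-0.2 -0.4  0.6] op 0.07 shift [-0.0672 -0.0009  0.0095]
turn [-0.0002 -0.0021 -0.0024] shift after turn [-0.0671 -0.0011  0.0096]
[[257.82777384 239.74481259]]
157 164
```

View pics/w2c.png

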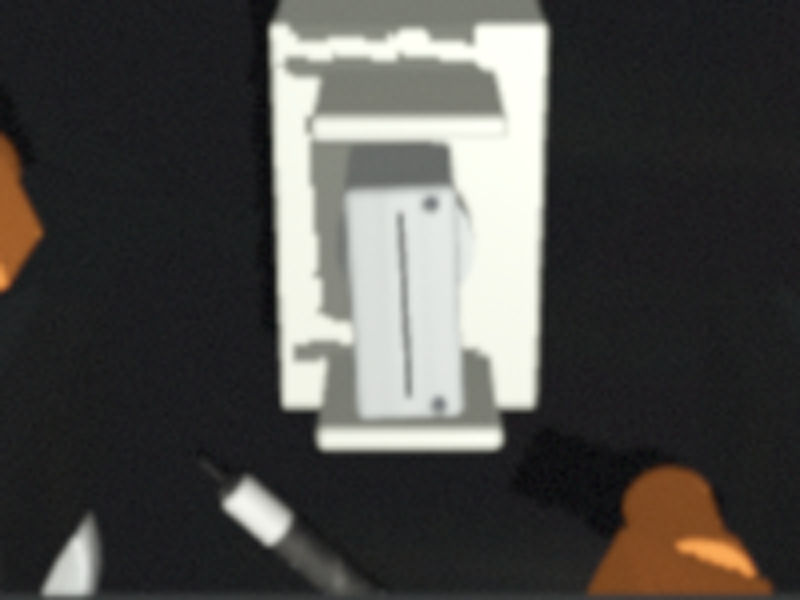

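The close crop shows the bar top with corners at (347,190), (450,187), (463,413) and (358,417) in crop pixels. The stand's block corners are at (270,24), (548,24), (537,408) and (282,408).

Run:
```python
from h import *
import pickle; c=pickle.load(open("w2.pkl","rb"))
for q,z in (([(347,190),(450,187),(463,413),(358,417)],.088),([(270,24),(548,24),(537,408),(282,408)],.04)):
    w=np.array([ray(c,157+x/4,164+y/4,z)[:2] for x,y in q]); d=(w[3]+w[2]-w[0]-w[1])/2; d2=(w[0]+w[3]-w[1]-w[2])/2
    print(w.mean(0).round(4),np.arctan2(d[1],d[0]).round(3),np.linalg.norm(d).round(4),np.linalg.norm(d2).round(4))
    m=w.mean(0); yaw=np.arctan2(d[1],d[0])+np.pi/2; go((*m,.26),yaw)
```

```text
[0.5695 0.1269] 0.148 0.0589 0.0246
t 2.3 pos [0.5021 0.1206 0.2596] yaw 1.6726 F [-0.2 -0.4  0.6] op 0.07 shift [-0.0676 -0.0006 -0.0005]
turn [-0.0001 -0.0021 -0.0466] shift after turn [-0.0675 -0.0038 -0.0004]
[0.5691 0.128 ] 0.103 0.1113 0.0715
t 2.3 pos [0.5021 0.1206 0.2596] yaw 1.6726 F [-0.2 -0.4  0.6] op 0.07 shift [-0.0673  0.0006 -0.0005]
turn [-0.0002 -0.0021 -0.0007] shift after turn [-0.0674  0.0005 -0.0004]
```

Request:
carry_out(
  rows=[0, 0, 0, 0, 0, -0.03, -0.034, -0.001, 0, 0, 0, 0, -0.0335, -0.001, 0, 0, 0, 0, 0, 0, 0.04, 0, 0, 0, 0, 0, 0.04, 0, 0, 0, 0, 0, 0.04, 0, 0, 0, 0, 0, 0.03, 0, 0, 0, 0, 0, 0.02, 0, 0, 0, 0, 0, 0.0096, 0, 0, 0, 0, 0, 0, 0, 0, 0, 0, 0, 0, 0, 0, 0],
)

```text
time: 3.4
tool_pos: [0.5686, 0.1275, 0.0824]
orientation: [-0.067, 0.998, 0.0, 0.001]
ft_force: [1.1, -0.2, 0.2]
opening: 0.0701
grasp_force: 0.0
```

Request:
carry_out(
  rows=[0, 0, 0, 0, 0, 0, 0, 0, 0, 0, 0, 0, 0, 0, 0, 0, 0, 0, 0, 0, 0, 0, 0, 0, 0, 0, 0, 0, 0, 0, 0, 0, 0, 0, 0, 0, 0, 0, 0, 0, 0, 0, 0, 0, 0, 0, 0, 0],
  grip=0.015,
  squeeze=20,
)

```text
time: 4.2
tool_pos: [0.5683, 0.1273, 0.0811]
orientation: [-0.067, 0.998, -0.0, -0.0]
ft_force: [-0.6, -1.4, 1.8]
opening: 0.0258
grasp_force: 19.9
```

Request:
carry_out(
  rows=[0, 0, -0.01, 0, 0, 0, 0, 0, -0.025, 0, 0, 0, 0, 0, -0.035, 0, 0, 0, 0, 0, -0.03, 0, 0, 0, 0.0268, -0.022, 0, 0, 0, 0, 0.0268, -0.022, 0, 0, 0, 0, 0.0268, -0.022, 0, 0, 0, 0, 0.0268, -0.022, 0, 0, 0, 0, 0.0268, -0.022, 0, 0, 0, 0, 0, 0, 0, 0, 0, 0, 0, 0, 0, 0, 0, 0],
)

```text
time: 5.3
tool_pos: [0.4496, 0.0002, 0.1812]
orientation: [-0.066, 0.998, 0.0, 0.0]
ft_force: [0.6, -0.0, -2.5]
opening: 0.026
grasp_force: 20.0
```

Request:
carry_out(
  rows=[0, 0, 0.03, 0, 0, 0, 0, 0, 0.03, 0, 0, 0, 0, 0, 0.025, 0, 0, 0, 0, 0, 0.012, 0, 0, 0, 0, 0, 0.006, 0, 0, 0, 0, 0, 0, 0, 0, 0, 0, 0, 0, 0, 0, 0],
)

```text
time: 6.0
tool_pos: [0.4514, 0.0006, 0.0792]
orientation: [-0.067, 0.998, -0.0, 0.001]
ft_force: [0.1, -0.5, -3.6]
opening: 0.0259
grasp_force: 20.0
```

Run:
```python
from h import *
go((.45,0,.071),1.704)
c=read_camera("side"); u,v=proj(c,[[.45,0,.04]])[0].astype(int); print(u,v)
im=cv2.resize(c["color"][v-60:v+60,u-80:u+80],(640,480),interpolation=cv2.INTER_CUBIC); cv2.imwrite("pics/s2.png",im[:,:,::-1])
```

```text
t 6.0 pos [0.4514 0.0006 0.0792] yaw 1.7049 F [ 0.1 -0.5 -3.6] op 0.0259 shift [ 0.0014 -0.0004  0.0082]
turn [-0.0003  0.0019  0.0009] shift after turn [ 0.0014 -0.0004  0.0082]
209 228
```

View pics/s2.png

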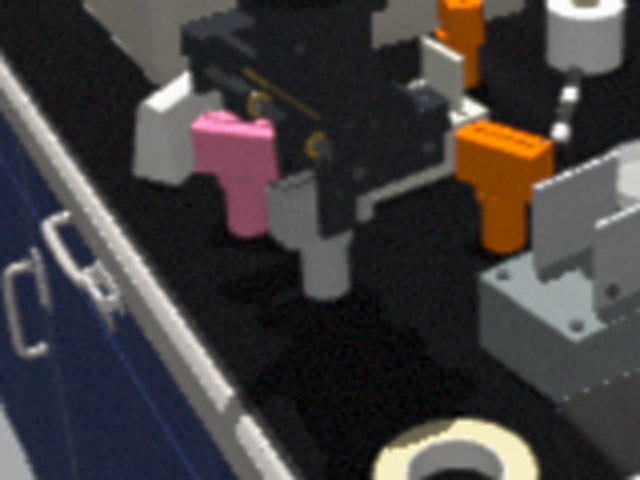

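The head hangs upright and the stem is just above the bench. The pink decoy is close behind, so I'll open only a little. Lowering gently.

Request:
carry_out(
  rows=[0, 0, 0.004, 0, 0, 0, 0, 0, 0.002, 0, 0, 0, 0, 0, 0.0015, 0, 0, 0, 0, 0, 0, 0, 0, 0, 0, 0, 0, 0, 0, 0],
)

```text
time: 6.55
tool_pos: [0.4505, 0.0004, 0.0711]
orientation: [-0.067, 0.998, -0.0, 0.0]
ft_force: [0.1, -0.8, 0.7]
opening: 0.026
grasp_force: 20.0
```

Request:
carry_out(
  rows=[0, 0, 0.0007, 0, 0, 0, 0, 0, 0, 0, 0, 0, 0, 0, 0, 0, 0, 0],
)

```text
time: 6.85
tool_pos: [0.4507, 0.0003, 0.071]
orientation: [-0.067, 0.998, -0.0, 0.0]
ft_force: [-2.7, -1.0, 8.1]
opening: 0.0258
grasp_force: 20.0
```

Contact with the bench. Release, wait, then rise straight up.

Request:
carry_out(
  rows=[0, 0, 0, 0, 0, 0, 0, 0, 0, 0, 0, 0, 0, 0, 0, 0, 0, 0, 0, 0, 0, 0, 0, 0, 0, 0, 0, 0, 0, 0, 0, 0, -0.02, 0, 0, 0, 0, 0, -0.03, 0, 0, 0, 0, 0, -0.04, 0, 0, 0, 0, 0, -0.04, 0, 0, 0],
  grip=0.046,
)

```text
time: 7.75
tool_pos: [0.4494, 0.0005, 0.2007]
orientation: [-0.067, 0.998, 0.0, -0.001]
ft_force: [0.8, 0.5, 0.2]
opening: 0.046
grasp_force: 0.0
```

Request:
carry_out(
  rows=[0, 0, 0, 0, 0, 0.142, 0, 0, 0, 0, 0, 0.142, 0, 0, 0, 0, 0, 0.142, 0, 0, 0, 0, 0, 0.142, 0, 0, 0, 0, 0, 0.142, 0, 0, 0, 0, 0, 0.142, 0, 0, 0, 0, 0, 0.142, 0, 0, 0, 0, 0, 0.142, 0, 0, 0, 0, 0, 0.142, 0, 0, 0, 0, 0, 0.142, 0, 0, 0, 0, 0, 0.142, 0, 0, 0, 0, 0, 0],
  grip=0.085,
)

```text
time: 8.95
tool_pos: [0.45, 0.0005, 0.1998]
orientation: [0.655, 0.756, -0.0, -0.0]
ft_force: [-0.9, -0.0, 0.4]
opening: 0.0851
grasp_force: 0.0
```

Run:
```python
from h import *
import pickle
go((.45,0,.2),.133)
c=read_camera("wrist"); save(c,"w3"); t=read_camera("top"); pickle.dump((c,t),open("w3.pkl","wb"))
print(proj(c,[[.45,0,.078],[.576,-.1265,.05]]),proj(t,[[.45,0,.078]]))
u,v=proj(t,[[.45,0,.078]])[0].astype(int)
A=cv2.resize(t["color"][v-30:v+30,u-30:u+30],(384,384),interpolation=cv2.INTER_CUBIC)
cv2.imwrite("pics/w3b.png",cv2.resize(np.hstack([A,c["color"]]),(800,343))[:,:,::-1])
```

```text
t 8.95 pos [0.45   0.0005 0.1998] yaw 0.1422 F [-0.9 -0.   0.4] op 0.0851 shift [-0.0005 -0.     -0.0002]
turn [-0.0002 -0.0001  0.0092] shift after turn [-0.0005 -0.     -0.0002]
[[258.49338676 191.01405891]
 [370.77703161 324.8383031 ]] [[273.41698546 259.84824089]]
```

View pics/w3b.png

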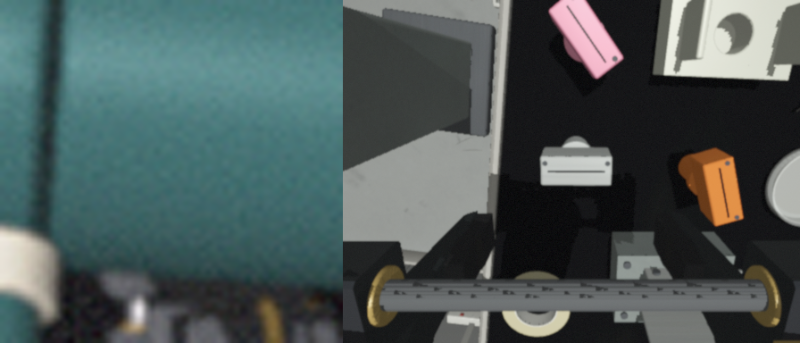

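The wrist view shows the head standing alone on the bench at about (261,190) px, its bar aligned with the fingers and where I expected it. Descending to take it by the bar's ends.

Request:
carry_out(
  rows=[0, 0, 0.035, 0, 0, 0, 0, 0, 0.035, 0, 0, 0, 0, 0, 0.03, 0, 0, 0, 0, 0, 0.02, 0, 0, 0, 0, 0, 0.0108, 0, 0, 0, 0, 0, 0, 0, 0, 0, 0, 0, 0, 0, 0, 0],
)

```text
time: 9.75
tool_pos: [0.4507, 0.0004, 0.0697]
orientation: [0.655, 0.756, 0.0, 0.0]
ft_force: [0.3, -0.3, 0.5]
opening: 0.085
grasp_force: 0.0
```

Request:
carry_out(
  rows=[0, 0, 0, 0, 0, 0, 0, 0, 0, 0, 0, 0, 0, 0, 0, 0, 0, 0, 0, 0, 0, 0, 0, 0, 0, 0, 0, 0, 0, 0, 0, 0, 0, 0, 0, 0],
  grip=0.05,
  squeeze=25,
)

```text
time: 10.35
tool_pos: [0.4509, 0.0004, 0.0699]
orientation: [0.655, 0.756, 0.001, 0.001]
ft_force: [-0.3, 0.0, 6.3]
opening: 0.0597
grasp_force: 24.9
```

Request:
carry_out(
  rows=[0, 0, -0.02, 0, 0, 0, 0, 0, -0.03, 0, 0, 0, 0, 0, -0.04, 0, 0, 0, 0, 0, -0.04, 0, 0, 0, 0, 0, -0.03, 0, 0, 0, 0, 0, 0, 0, 0, 0],
)

```text
time: 10.95
tool_pos: [0.4525, 0.0003, 0.233]
orientation: [0.655, 0.756, 0.002, 0.003]
ft_force: [0.3, -0.6, -2.1]
opening: 0.0597
grasp_force: 25.0
```

Run:
```python
from h import *
import pickle
go((.54,-.06,.23),.133)
a,b=pickle.load(open("s.pkl","rb"))
# refine mount in the first top view: quad of the block top by edges
g=a["color"][168:242,294:364]; cv2.imwrite("pics/m.png",cv2.resize(g,(700,740)[:2] if 0 else (560,592),interpolation=cv2.INTER_CUBIC)[:,:,::-1])
```

```text
t 10.95 pos [4.525e-01 3.000e-04 2.330e-01] yaw 0.1426 F [ 0.3 -0.6 -2.1] op 0.0597 shift [-0.0721  0.078   0.0037]
turn [0.0076 0.0015 0.0096] shift after turn [-0.0714  0.0787  0.003 ]
```

View pics/m.png

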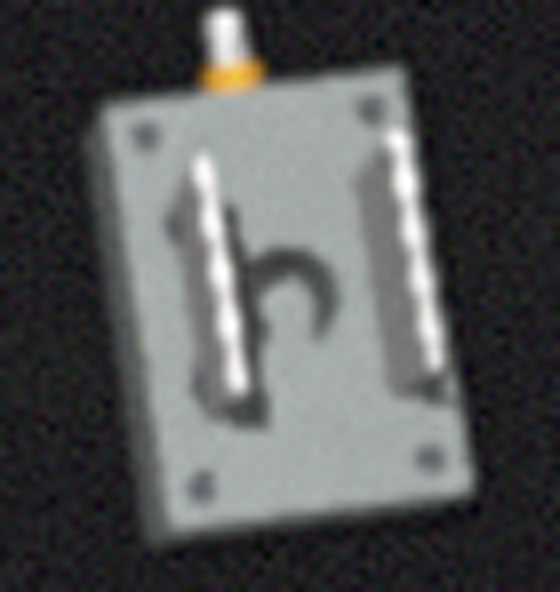

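The mount's top corners in the crop are (104,104), (405,68), (474,490) and (172,532). Its screws are at (146,134), (371,109), (430,458) and (200,487).

Request:
carry_out(
  rows=[-0.018, 0.0286, 0, 0, 0, 0, -0.018, 0.0286, 0, 0, 0, 0, -0.018, 0.0286, 0, 0, 0, 0, -0.018, 0.0286, 0, 0, 0, 0, 0, 0, 0, 0, 0, 0, 0, 0, 0, 0, 0, 0],
)

```text
time: 11.55
tool_pos: [0.572, -0.0546, 0.2254]
orientation: [0.655, 0.755, -0.002, -0.003]
ft_force: [-0.2, -0.3, -3.7]
opening: 0.0597
grasp_force: 25.0
```

Run:
```python
from h import *
import pickle
a,b=pickle.load(open("s.pkl","rb"))
for q in ([(104,104),(405,68),(474,490),(172,532)],[(146,134),(371,109),(430,458),(200,487)]):
    w=np.array([ray(a,294+(x+.5)/8-.5,168+(y+.5)/8-.5,.05)[:2] for x,y in q]); d=(w[0]+w[1]-w[2]-w[3])/2; e=(w[0]+w[3]-w[1]-w[2])/2
    print(w.mean(0).round(4),np.arctan2(d[1],d[0]).round(3),np.arctan2(-e[0],e[1]).round(3),np.linalg.norm(d).round(4),np.linalg.norm(e).round(4))
go((.576,-.125,.23),.133)
c=read_camera("wrist"); pickle.dump(c,open("w4.pkl","wb")); save(c,"w4")
print(proj(c,[[.576,-.125,.05]]))
cv2.imwrite("pics/w4c.png",cv2.resize(c["color"],(800,600),interpolation=cv2.INTER_CUBIC)[:,:,::-1])
```

```text
[ 0.5748 -0.1258] 0.139 0.141 0.121 0.0849
[ 0.575  -0.1252] 0.139 0.131 0.0999 0.064
t 11.55 pos [ 0.572  -0.0546  0.2254] yaw 0.142 F [-0.2 -0.3 -3.7] op 0.0597 shift [-0.0703 -0.006  -0.0047]
turn [-0.0062 -0.0019  0.009 ] shift after turn [-0.0704 -0.0053 -0.0046]
[[253.48789367 243.41726275]]
```

View pics/w4c.png

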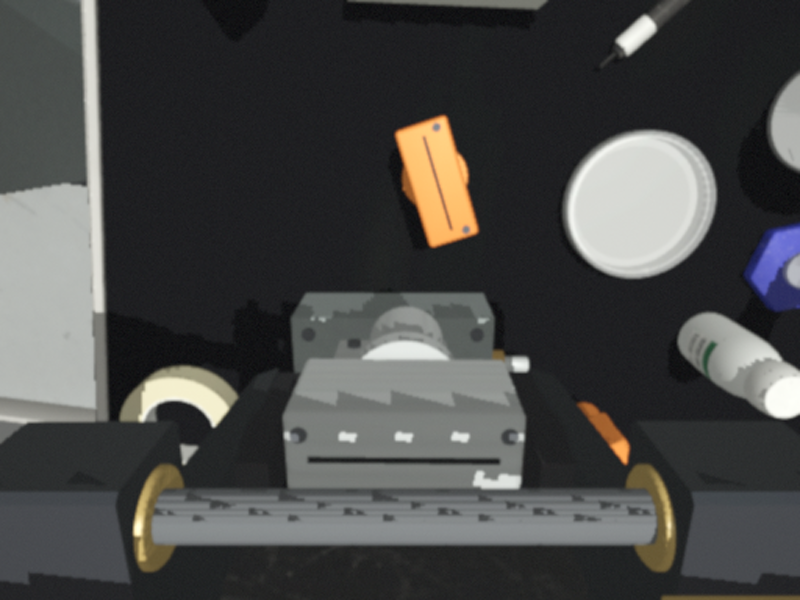

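The wrist view shows the head held by its bar's ends, and the mount's two near screws at (308,334) and (478,334) of the 800-px picture. A quick check of the mount against these while moving over it.

Request:
carry_out(
  rows=[-0.0235, -0.0023, 0, 0, 0, 0, -0.0235, -0.0024, 0, 0, 0, 0, -0.0236, -0.0024, 0, 0, 0, 0, 0, 0, 0, 0, 0, 0, 0, 0, 0, 0, 0, 0, 0, 0, 0, 0, 0, 0],
)

```text
time: 12.2
tool_pos: [0.5756, -0.1243, 0.2286]
orientation: [0.655, 0.756, -0.0, -0.001]
ft_force: [0.1, -0.7, -3.2]
opening: 0.0597
grasp_force: 25.0
```

Run:
```python
from h import *
import pickle
c=pickle.load(open("w4.pkl","rb"))
w=np.array([ray(c,(x+.5)/1.5625-.5,(y+.5)/1.5625-.5,.05)[:2] for x,y in [(308,334),(478,334)]])
print(w,w.mean(0)-.032*np.array([-.139,.99]))
go((.575,-.1255,.14),.139)
```

```text
[[ 0.51961758 -0.10216196]
 [ 0.6199413  -0.08762594]] [ 0.57422744 -0.12657395]
t 12.2 pos [ 0.5756 -0.1243  0.2286] yaw 0.1431 F [ 0.1 -0.7 -3.2] op 0.0597 shift [-0.0012 -0.0007  0.0886]
turn [-0.001  -0.001   0.0041] shift after turn [-0.0011 -0.0008  0.0886]
```

Request:
carry_out(
  rows=[-0.0016, -0.0011, 0.02, 0, 0, 0, 0, 0, 0.03, 0, 0, 0, 0, 0, 0.025, 0, 0, 0, 0, 0, 0.015, 0, 0, 0, 0, 0, 0.006, 0, 0, 0, 0, 0, 0, 0, 0, 0, 0, 0, 0, 0, 0, 0],
)

```text
time: 12.9
tool_pos: [0.5767, -0.1272, 0.1344]
orientation: [0.655, 0.756, 0.0, 0.001]
ft_force: [0.6, -0.0, -3.6]
opening: 0.0598
grasp_force: 25.0
```

Request:
carry_out(
  rows=[0, 0, 0.004, 0, 0, 0, 0, 0, 0.004, 0, 0, 0, 0, 0, 0.002, 0, 0, 0, 0, 0, 0, 0, 0, 0, 0, 0, 0, 0, 0, 0],
)

```text
time: 13.4
tool_pos: [0.5757, -0.1272, 0.1231]
orientation: [0.655, 0.756, -0.0, -0.0]
ft_force: [1.1, -0.2, -2.7]
opening: 0.0594
grasp_force: 25.0
```

Request:
carry_out(
  rows=[0, 0, 0.002, 0, 0, 0, 0, 0, 0.0015, 0, 0, 0, 0, 0, 0, 0, 0, 0, 0, 0, 0, 0, 0, 0],
)

```text
time: 13.8
tool_pos: [0.5758, -0.1272, 0.1198]
orientation: [0.655, 0.756, 0.0, 0.0]
ft_force: [0.2, -0.6, -2.0]
opening: 0.0597
grasp_force: 25.0
```

Request:
carry_out(
  rows=[0, 0, 0.0015, 0, 0, 0, 0, 0, 0, 0, 0, 0, 0, 0, 0, 0, 0, 0],
)

```text
time: 14.1
tool_pos: [0.5759, -0.1273, 0.1197]
orientation: [0.655, 0.756, 0.0, 0.0]
ft_force: [-3.7, 0.5, 5.4]
opening: 0.0597
grasp_force: 24.9
```

Contact at TCP z 0.1197: the stem is on the rim. Feeling towards the estimated centre with light pressure.

Request:
carry_out(
  rows=[0.0007, -0.0004, 0.0005, 0, 0, 0, 0.0006, -0.0004, 0.0003, 0, 0, 0, 0, 0, 0, 0, 0, 0, 0, 0, 0, 0, 0, 0],
)

```text
time: 14.5
tool_pos: [0.5757, -0.1268, 0.1196]
orientation: [0.655, 0.756, 0.0, 0.001]
ft_force: [-3.2, 0.2, 7.3]
opening: 0.0598
grasp_force: 24.9
```

Request:
carry_out(
  rows=[0.0005, -0.0006, 0, 0, 0, 0, 0.0005, -0.0006, 0, 0, 0, 0, 0, 0, 0, 0, 0, 0, 0, 0, 0, 0, 0, 0],
)

```text
time: 14.9
tool_pos: [0.5754, -0.1264, 0.1195]
orientation: [0.655, 0.756, 0.001, 0.003]
ft_force: [0.1, -2.9, 6.5]
opening: 0.0595
grasp_force: 25.0
```

Request:
carry_out(
  rows=[0.0005, 0, 0, 0, 0, 0, 0.0005, 0, 0, 0, 0, 0, 0, 0, 0, 0, 0, 0, 0, 0, 0, 0, 0, 0],
)

```text
time: 15.3
tool_pos: [0.5753, -0.1255, 0.1194]
orientation: [0.655, 0.756, 0.001, 0.003]
ft_force: [0.3, -3.0, 5.7]
opening: 0.0595
grasp_force: 25.0
```

Request:
carry_out(
  rows=[0, -0.0006, 0.0003, 0, 0, 0, 0, -0.0006, 0, 0, 0, 0, 0, 0, 0, 0, 0, 0, 0, 0, 0, 0, 0, 0],
)

```text
time: 15.7
tool_pos: [0.575, -0.1255, 0.1193]
orientation: [0.655, 0.756, 0.001, 0.003]
ft_force: [2.7, -2.7, 6.4]
opening: 0.0601
grasp_force: 25.0
```

Request:
carry_out(
  rows=[0.0005, 0, 0, 0, 0, 0, 0.0005, 0, 0, 0, 0, 0, 0, 0, 0, 0, 0, 0, 0, 0, 0, 0, 0, 0],
)

```text
time: 16.1
tool_pos: [0.5746, -0.1245, 0.1192]
orientation: [0.655, 0.756, 0.001, 0.003]
ft_force: [2.2, -2.9, 5.4]
opening: 0.06
grasp_force: 25.0
```

Request:
carry_out(
  rows=[-0.0006, -0.0004, 0, 0, 0, 0, -0.0006, -0.0003, 0, 0, 0, 0, -0.0004, 0, 0, 0, 0, 0, 0, 0, 0, 0, 0, 0],
)

```text
time: 16.5
tool_pos: [0.5746, -0.1251, 0.1192]
orientation: [0.655, 0.756, 0.002, 0.003]
ft_force: [3.9, 0.2, 5.3]
opening: 0.0597
grasp_force: 25.0
```

Request:
carry_out(
  rows=[-0.0006, 0, 0, 0, 0, 0, -0.0005, 0, 0, 0, 0, 0, 0, 0, 0, 0, 0, 0, 0, 0, 0, 0, 0, 0],
)

```text
time: 16.9
tool_pos: [0.5746, -0.1255, 0.1193]
orientation: [0.655, 0.756, 0.002, 0.002]
ft_force: [3.5, 2.9, 6.3]
opening: 0.0593
grasp_force: 25.0
```

Request:
carry_out(
  rows=[-0.0005, -0.0006, 0, 0, 0, 0, -0.0003, -0.0006, 0, 0, 0, 0, 0, 0, 0, 0, 0, 0, 0, 0, 0, 0, 0, 0],
)

```text
time: 17.3
tool_pos: [0.5739, -0.1262, 0.1192]
orientation: [0.655, 0.756, 0.003, 0.002]
ft_force: [5.4, 4.7, 6.0]
opening: 0.0601
grasp_force: 25.0
```

Request:
carry_out(
  rows=[-0.0006, 0, 0, 0, 0, 0, -0.0004, 0, 0, 0, 0, 0, 0, 0, 0, 0, 0, 0, 0, 0, 0, 0, 0, 0],
)

```text
time: 17.7
tool_pos: [0.5737, -0.1267, 0.1193]
orientation: [0.655, 0.755, 0.003, 0.002]
ft_force: [3.4, 5.4, 5.6]
opening: 0.0597
grasp_force: 25.0
```

The lateral force now exceeds friction, so the lower edge seems caught on the hole wall. Relaxing sideways and pressing a little more.

Request:
carry_out(
  rows=[0.0004, 0.0004, 0.0005, 0, 0, 0, 0.0004, 0.0004, 0.0005, 0, 0, 0, 0, 0, 0, 0, 0, 0, 0, 0, 0, 0, 0, 0],
)

```text
time: 18.1
tool_pos: [0.5739, -0.1263, 0.1191]
orientation: [0.655, 0.756, 0.002, 0.002]
ft_force: [0.9, 3.5, 12.3]
opening: 0.06
grasp_force: 25.0
```

Request:
carry_out(
  rows=[0.0003, 0.0005, 0, 0, 0, 0, 0.0003, 0.0005, 0.0003, 0, 0, 0, 0, 0, 0, 0, 0, 0, 0, 0, 0, 0, 0, 0],
)

```text
time: 18.5
tool_pos: [0.5741, -0.126, 0.119]
orientation: [0.655, 0.756, 0.001, 0.001]
ft_force: [-2.1, 2.5, 15.1]
opening: 0.0597
grasp_force: 25.0
```

Request:
carry_out(
  rows=[0, 0, -0.003, 0, 0, 0, 0, 0, -0.003, 0, 0, 0, 0, 0, 0, 0, 0, 0, 0, 0, 0, 0, 0, 0, 0, 0, 0, 0, 0, 0],
  squeeze=55,
)

```text
time: 19.0
tool_pos: [0.5714, -0.1262, 0.1206]
orientation: [0.655, 0.756, -0.0, -0.001]
ft_force: [0.4, 0.6, -3.5]
opening: 0.0594
grasp_force: 55.0
```

Run:
```python
from h import *
import pickle
go((.5745,-.126,.121),.139)
s=read_camera("side");c=read_camera("wrist"); pickle.dump((s,c),open("w5.pkl","wb"))
u,v=proj(s,[[.575,-.126,.08]])[0].astype(int); print(u,v, proj(s,[[.575,-.126,.05],[.575,-.126,.135]]))
A=cv2.resize(s["color"][v-35:v+35,u-46:u+46],(790,600),interpolation=cv2.INTER_CUBIC)
cv2.imwrite("pics/s5.png",A[:,:,::-1])
```

```text
t 19.0 pos [ 0.5714 -0.1262  0.1206] yaw 0.1425 F [ 0.4  0.6 -3.5] op 0.0594 shift [-0.0002  0.0031 -0.0004]
turn [-0.002  -0.0009  0.0035] shift after turn [-0.0002  0.0031 -0.0004]
281 223 [[280.88756717 234.78175846]
 [281.85633878 202.55621873]]
```

View pics/s5.png

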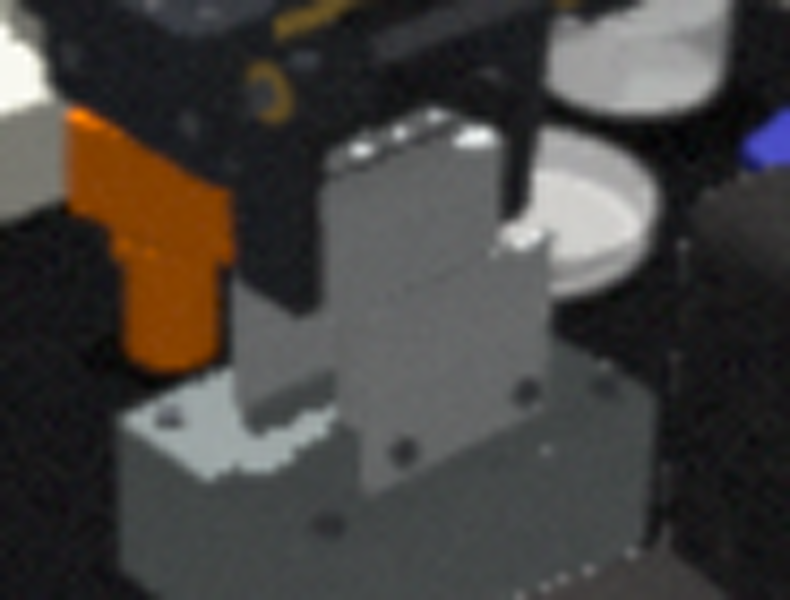

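The crop shows the bar upright, between and above the shields. Lifted free, the TCP reads x = 0.5714, so the dragging was stuck by friction. I'll poke instead: move while clear, then press straight down.

Request:
carry_out(
  rows=[0, 0.0031, 0, 0, 0, 0, 0, 0, 0, 0, 0, 0, 0, 0, 0.002, 0, 0, 0, 0, 0, 0.0015, 0, 0, 0, 0, 0, 0, 0, 0, 0, 0, 0, 0, 0, 0, 0],
)

```text
time: 19.7
tool_pos: [0.5758, -0.1261, 0.1194]
orientation: [0.655, 0.756, 0.0, 0.0]
ft_force: [-2.8, 0.9, 6.1]
opening: 0.0597
grasp_force: 55.0
```

Request:
carry_out(
  rows=[0, 0, -0.003, 0, 0, 0, 0, 0, 0, 0, 0, 0, 0, 0, 0, 0, 0, 0, 0, 0, 0, 0, 0, 0],
)

```text
time: 20.1
tool_pos: [0.5749, -0.1259, 0.1205]
orientation: [0.655, 0.756, -0.0, -0.0]
ft_force: [-0.8, 0.3, -3.6]
opening: 0.059
grasp_force: 55.0
```

Run:
```python
from h import *
go((.5745,-.126,.122),.139)
```

```text
t 20.1 pos [ 0.5749 -0.1259  0.1205] yaw 0.1426 F [-0.8  0.3 -3.6] op 0.059 shift [-0.     -0.0004 -0.0015]
turn [-0.001  -0.0004  0.0036] shift after turn [-0.     -0.0004 -0.0015]
```

Request:
carry_out(
  rows=[0, -0.0014, 0, 0, 0, 0, 0, 0, 0, 0, 0, 0, 0, 0, 0.002, 0, 0, 0, 0, 0, 0.0015, 0, 0, 0, 0, 0, 0, 0, 0, 0, 0, 0, 0, 0, 0, 0],
)

```text
time: 20.7
tool_pos: [0.5742, -0.1263, 0.1193]
orientation: [0.655, 0.756, 0.0, 0.0]
ft_force: [-3.0, 1.2, 6.3]
opening: 0.0597
grasp_force: 54.9
```

Request:
carry_out(
  rows=[0, 0, -0.0035, 0, 0, 0, 0, 0, 0, 0, 0, 0, 0.0012, 0, 0, 0, 0, 0, 0, 0, 0.002, 0, 0, 0, 0, 0, 0.0015, 0, 0, 0, 0, 0, 0, 0, 0, 0, 0, 0, 0, 0, 0, 0],
)

```text
time: 21.4
tool_pos: [0.5734, -0.1249, 0.1171]
orientation: [0.655, 0.756, -0.0, -0.001]
ft_force: [0.1, -0.0, -3.8]
opening: 0.0594
grasp_force: 55.0
```

Request:
carry_out(
  rows=[0, 0, -0.0035, 0, 0, 0, 0, 0, 0, 0, 0, 0, -0.0024, 0, 0, 0, 0, 0, 0, 0, 0.002, 0, 0, 0, 0, 0, 0.0015, 0, 0, 0, 0, 0, 0, 0, 0, 0, 0, 0, 0, 0, 0, 0],
)

```text
time: 22.1
tool_pos: [0.5747, -0.1277, 0.1194]
orientation: [0.655, 0.756, 0.0, 0.001]
ft_force: [-2.7, -0.2, 5.2]
opening: 0.0596
grasp_force: 54.9
```

The second poke fell in: z 0.1171 with no contact force, at (0.5734, -0.1249). Going back there.

Request:
carry_out(
  rows=[0, 0, -0.0035, 0, 0, 0, 0, 0, 0, 0, 0, 0, 0.0024, 0, 0, 0, 0, 0, 0, 0, 0.002, 0, 0, 0, 0, 0, 0.0015, 0, 0, 0, 0, 0, 0.002, 0, 0, 0, 0, 0, 0, 0, 0, 0, 0, 0, 0, 0, 0, 0],
)

```text
time: 22.9
tool_pos: [0.5734, -0.1249, 0.1153]
orientation: [0.655, 0.756, -0.0, -0.0]
ft_force: [-0.4, 0.4, -3.6]
opening: 0.0599
grasp_force: 55.0
```

Request:
carry_out(
  rows=[0, 0, 0.005, 0, 0, 0, 0, 0, 0.005, 0, 0, 0, 0, 0, 0.005, 0, 0, 0, 0, 0, 0.005, 0, 0, 0, 0, 0, 0.005, 0, 0, 0, 0, 0, 0, 0, 0, 0],
)

```text
time: 23.5
tool_pos: [0.5733, -0.125, 0.0895]
orientation: [0.655, 0.756, -0.0, -0.0]
ft_force: [-0.6, 1.9, -4.4]
opening: 0.0596
grasp_force: 55.0
```

Request:
carry_out(
  rows=[0, 0, 0.003, 0, 0, 0, 0, 0, 0.002, 0, 0, 0, 0, 0, 0.002, 0, 0, 0, 0, 0, 0.0015, 0, 0, 0, 0, 0, 0, 0, 0, 0, 0, 0, 0, 0, 0, 0],
)

```text
time: 24.1
tool_pos: [0.5738, -0.125, 0.084]
orientation: [0.655, 0.756, -0.0, -0.0]
ft_force: [-6.1, 2.6, 9.5]
opening: 0.0594
grasp_force: 54.9
```

Request:
carry_out(
  rows=[0, 0, 0.002, 0, 0, 0, 0, 0, 0.001, 0, 0, 0, 0, 0, 0, 0, 0, 0, 0, 0, 0, 0, 0, 0],
)

```text
time: 24.5
tool_pos: [0.5738, -0.1252, 0.0838]
orientation: [0.655, 0.756, -0.0, -0.0]
ft_force: [-13.3, 3.9, 25.5]
opening: 0.0595
grasp_force: 54.9
```

Firmly seated (z 0.0838, 25 N). Relaxing the pressure, releasing and retreating straight up.

Request:
carry_out(
  rows=[0, 0, -0.003, 0, 0, 0, 0, 0, 0, 0, 0, 0],
  squeeze=10,
)

```text
time: 24.7
tool_pos: [0.5743, -0.1256, 0.0837]
orientation: [0.655, 0.756, 0.0, 0.001]
ft_force: [-4.6, -0.1, 7.9]
opening: 0.0599
grasp_force: 10.0
```

Request:
carry_out(
  rows=[0, 0, 0, 0, 0, 0, 0, 0, 0, 0, 0, 0, 0, 0, 0, 0, 0, 0, 0, 0, 0, 0, 0, 0, 0, 0, 0, 0, 0, 0, 0, 0, -0.01, 0, 0, 0, 0, 0, -0.03, 0, 0, 0, 0, 0, -0.04, 0, 0, 0, 0, 0, -0.04, 0, 0, 0, 0, 0, -0.03, 0, 0, 0, 0, 0, 0, 0, 0, 0],
  grip=0.08,
)

```text
time: 25.8
tool_pos: [0.5772, -0.1259, 0.2393]
orientation: [0.655, 0.756, 0.003, 0.005]
ft_force: [-0.0, 0.3, -0.3]
opening: 0.0801
grasp_force: 0.0
```

Run:
```python
from h import *
go((.5738,-.0545,.23),.139)
t=read_camera("top"); w=read_camera("side")
# bar top at home: z .092 -> expected corners; check bright/grey blob by side view: project bar top & shields' top
print(proj(w,[[.5738,-.125,.092],[.5738,-.125,.135]]))
u,v=proj(w,[[.5738,-.125,.12]])[0].astype(int); print("grey levels up the axis (side):",[(k,w["color"][v+k,u].tolist()) for k in range(-8,20,4)])
```

```text
t 25.8 pos [ 0.5772 -0.1259  0.2393] yaw 0.1426 F [-0.   0.3 -0.3] op 0.0801 shift [0.0712 0.0067 0.0091]
turn [0.0107 0.0045 0.0036] shift after turn [0.0712 0.0065 0.0093]
[[280.66666595 219.17838792]
 [281.15134508 202.50859352]]
grey levels up the axis (side): [(-8, [27, 25, 25]), (-4, [22, 27, 27]), (0, [126, 129, 129]), (4, [97, 99, 101]), (8, [169, 171, 171]), (12, [208, 210, 211]), (16, [100, 103, 103])]
```

The bar's bright top shows at rows 216–220, where the seated height (row 219) predicts it, and the hand carries no load. Handing in.

```bash
python3 -c "
from h import *
print(close_job())"
```

```text
the job is handed in; nothing more can be done
None
```

The burner head was taken from its stand, set down and released on open bench, re-gripped by its bar's ends, pressed fully home in the mount with the bar parallel to the shields, and released; the job is handed in, and no verdict was returned.

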